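# Clamp the ham mould in the stall's screw press

### The job

Slide the ham mould along the press's rails until it is fully home against the back stop, then wind the press's T-handle clockwise, some two or three half turns, until the platen bears firmly on the lid and stays tight. Nip it up firmly by feel but do not force it, or the lid is crushed; leave the jar, the dish and the tin where they stand.

Things in the scene. Friction and masses are not known exactly. Their poses are not given: they have to be found in the camera images.
- press: White C-frame screw press fixed on the counter. Origin on the counter straight below the screw axis; +x is the loading direction, towards back stop and column; z up. Bed top 20 mm up, x -270 to +130 mm, 150 mm wide. Two rails along x, inner faces at y = +-48 mm, tops 32 mm up. Column at x 92 to 126 mm carries an arm with the brass nut over the bed, underside 160 mm, top 205 mm up.
- stop_face (a point): Middle of the steel back stop's face, 80 mm beyond the screw axis along the press's x, 42 mm above the counter (the stop is 45 mm high). With the mould's end wall against it the mould's centre is under the screw axis: home.
- ram: Spindle with a sprung platen (steel disc 64 mm across) at its foot; sinks as the T-handle turns. Origin: centre of the platen's underside, 127 mm up at joint 0. Once it bears on the lid, the torque to turn the handle on grows by about 0.25 N m per rad (0.004 N m per N of clamping). Firm is 30 to 60 N (1.6 to 2.2 times the free torque); 100 N (3 times) crushes the lid.
- tee (a joint): T-handle's turn in rad, growing clockwise from above; each rad lowers platen and handle 4 mm; 12 rad of travel. Starts within 0.5 of 0; at 0 the bar lies along the press's y, red half to +y. Friction 0.2 N m (2.9 N at 70 mm from the axis) opposes turning either way, holds the screw when let go, and hides as much torque at a standstill. The platen bites anywhere from 3.5 to 7.5 rad: feel for it.
- bar_mid (a point): Middle of the T-handle's bar, on the screw axis, 275 mm above the counter at joint 0 and sinking with the screw. Level round bar 14 mm thick, 190 mm long; outer 50 mm of each half sleeved in plastic 15 mm thick, one red, one black. The hub (28 mm across) stands only 5 mm over the bar, so a gripper can straddle the bar from above.
- bar_red (a point): The point in the red half of the bar 70 mm from the screw axis, at the bar's centre height: a good place to grip. Nothing stands within 35 mm below it.
- bar_black (a point): The same point in the black half, opposite the red one.
- mould_mid (a point): Centre of the ham mould's box, 35 mm above its underside: loose aluminium box 160 mm (its x) by 90 mm (y) by 70 mm high, 0.7 to 1.1 kg, on the bed between the rails, its x along the press's x. A flat white lid stands 7 to 23 mm out of its top, more or less by the filling. A black upright fin for pushing or gripping is on its end away from the back stop.
- fin_mid (a point): Centre of the mould's black fin, 102 mm before the mould's centre along its x and 43 mm above its underside. The fin is 14 mm thick (y), 45 mm long (x) and 42 mm high; its free end is 22 mm from this point.
- jar_center (a point): Bystander: amber glass jar, 70 mm across, 100 mm high; point at its centre.
- dish_center (a point): Bystander: dark steel dish of diced ham, 136 mm across, about 50 mm high with its heap; point 20 mm above its underside.
- tin_center (a point): Bystander: green-labelled tin, 66 mm across, 90 mm high; point at its centre.
Things that resemble listed ones, but are neither listed nor needed, are in the scene too. What is shaped like the part that bears mould_mid but blue or brown is not meant.

How it is judged:
By the outcome, as a careful person would: the job done as asked, in the order asked, and still so for the second after the job is handed in, with the robot touching nothing.
It also fails if it takes over 72 s, if anything falls off the work surface, if the arm or the gripper's body presses on something with over 40 N, if the wrist force passes 120 N, or if a joint passes its speed limit or range.

### The arm

A 6-joint arm with a two-finger parallel gripper is mounted at the origin on the work surface. World frame = base frame: x ahead of the robot, y to its left, z up, the work surface at z = 0. Lengths are in m, angles in rad, forces in N, time in s.
With the tool pointing down it reaches from about 0.35 to 0.975 m from the base axis. Payload 4.9 kg.
Tool frame: the origin (TCP) lies at the very end of the fingers, on their centre line; the grasp point (between the pads) lies 19 mm behind it (grasp_offset is the distance from the TCP to the grasp point, in m); z points along the fingers, y is the direction in which the jaws open and shut (so a half turn about z gives the same grasp; the last joint's range is limited). The gripper opens to 85 mm and grips with 20 to 120 N. Pads are 22 mm wide; open, the fingers measure 114 mm over their backs; the gripper's body (76 mm by 85 mm) begins 54 mm behind the grasp point. The pads swing forward as they close: fully open they stand 13 mm farther back than shut.
Start: joints at [1.175, 0.053, 1.613, -0, 1.476, -0.119], TCP at [0.171, 0.601, 0.231] pointing down, gripper open.
Joint ranges: [-3.01, 3.01], [-1.01, 2.22], [0.06, 2.58], [-1.02, 4.17], [0.09, 2.62], [-3.14, 3.14]. Speed limits (rad/s): [2.57, 2.57, 3.14, 3.14, 3.14, 3.14].

### API

Orientations are given as a 3x3 rotation matrix whose columns are the frame's x, y, z axes.
In Python, from plant import read_state, capture, camera_params, sign_off, recognise, grasp_offset gives the robot as it stands. The module is installed in compiled form; this text tells all that it offers.
- The arm moves only by the tool send_rows, never from a script. Its argument "rows" is a list of rows, each a list of 2 entries, a list of its own where there are three numbers: the shift along the tool's x, y, z in mm, then the turn, a rotation vector about the tool's x, y, z in rad. In form: [[[tx, ty, tz], [wx, wy, wz]], ...]. A call has 1 to 20 rows; each row shifts and turns the commanded pose from where the row before left it, along the tool's axes as they then stand; what a row does not reach is not made up. A row lasts 1/10 s, in which the tool goes at most 50 mm and 8.59 degrees, less where a joint would pass 70% of its speed; a pose out of reach is approached as far as the arm can. A call with a gripper value outside its range is refused whole. "gripper" is the closure, from 0 (fully open) to 1 (shut), set as the call begins (left out, the last holds). The fingers move at their own pace and stop on an object; the grip force is fixed at half the most. Time passes only in rows, so rows that do not move let the fingers close. It gives the time, the measured TCP pose, the force and the opening at its end, in the units of the state.
- read_state(): the state, without advancing time (a new reading comes with each control period).
- capture(name): name is "side" or "top"; returns the picture (420x560x3 uint8, red, green, blue); there is no depth.
- camera_params(name): a dict with "fx", "fy", "cx", "cy" (pixels), "k1" (the pictures are not rectified: a ray, as slopes to the right and down, at radius r is drawn at 1 + k1 r^2 times it, then the intrinsics apply), "camera_from_world" (4x4, takes a point from world to camera coordinates). Camera axes: x right, y up, looking along -z (the intrinsics and any distortion apply to the point x, -y, -z); pixel columns grow to the right and rows downward; lengths in m; the calibration is good to about 2 mm. A picture is of the moment at which its call begins. camera_params takes no time and is no camera call.
- sign_off(): hands the job in, once; it reports no verdict.
Trained networks look in the newest picture that a camera, given by its name, has taken for a name from the list of things; names that differ only in an ending like _2 or _b are one class to them, and where a whole thing is asked for, a point or a joint stands for the part that bears it (a point fixed in the world has none). Each returns a list of dicts, best first, with "p" (0 to 1); they miss things now and then, are a little off and sometimes report something else, mostly with a low value. They report only what shows in the picture. A call takes as long as a camera call. They do not tell look-alikes from the thing itself.
- recognise(target, camera): "xy" ([column, row] in pixels, amid what is visible of it).
The state is a dict: "clock": time; "q": joint angles; "joint_vel": joint speeds; "joint_efforts": joint torques, N m; "position": TCP position; "tcp_rot": TCP orientation; "force": force on the tool from outside, world axes, zero at the start; "ft_torque": the same for the moment, N m; "finger_gap": finger opening in m.
Only numpy, scipy, OpenCV 4.12 (cv2) and the standard library are available. Lean on these libraries where they do the work, as an engineer would, in place of code of your own. Each camera call takes 0.05 s, during which the arm holds its last target.

## Working session

There is one attempt and no reset: what is moved stays moved. The work goes in short steps, Python scripts to look and compute and a tool call to move; the robot and the scene stay as the last step left them, time stands still between calls to the robot, and variables do not carry over. Pictures are saved under pics/ and viewed, and the job is handed in when it is done.

Besides the shell and the picture viewer there is one more tool, called as a command line: name --argument value ..., lists and objects as JSON in quotes. send_rows: Moves the arm, as the interface text tells. Its arguments: {"type":"object","properties":{"rows":{"type":"array","items":{"type":"array"}},"gripper":{"type":"number"}},"required":["rows"]}

```bash
mkdir -p pics; cat > h.py <<'E'
import numpy as np, cv2
from plant import *
def snap(cam,fn):
    im=capture(cam); cv2.imwrite('pics/'+fn,im[:,:,::-1]); return im
def ray(cam,uv):
    p=camera_params(cam); T=np.array(p["camera_from_world"])
    d=np.array([(uv[0]-p["cx"])/p["fx"],(uv[1]-p["cy"])/p["fy"]])
    s=d.copy()
    for _ in range(30): s=d/(1+p["k1"]*(s@s))
    v=T[:3,:3].T@np.array([s[0],-s[1],-1]); o=-T[:3,:3].T@T[:3,3]
    return o,v/np.linalg.norm(v)
def atz(cam,uv,z):
    o,v=ray(cam,uv); return o+v*(z-o[2])/v[2]
def tri(a,b):
    o1,v1=ray(*a);o2,v2=ray(*b)
    A=np.stack([v1,-v2],1); t=np.linalg.lstsq(A,o2-o1,rcond=None)[0]
    p,q=o1+t[0]*v1,o2+t[1]*v2
    return (p+q)/2,np.linalg.norm(p-q)
def proj(cam,P):
    p=camera_params(cam); T=np.array(p["camera_from_world"])
    c=T[:3,:3]@np.array(P)+T[:3,3]; s=np.array([c[0],-c[1]])/-c[2]
    s=s*(1+p["k1"]*(s@s)); return np.array([s[0]*p["fx"]+p["cx"],s[1]*p["fy"]+p["cy"]])
E
python3 - <<'E'
from h import *
np.set_printoptions(precision=3,suppress=True)
for c in("side","top"):
    snap(c,c+'0.png'); p=camera_params(c); print(c,p["fx"],p["k1"],ray(c,(280,210)))
    for t in["bar_red","bar_black","bar_mid","fin_mid","mould_mid","stop_face","ram","press","jar_center","dish_center","tin_center"]:
        print(t,[(np.round(r["xy"]),round(r["p"],2)) for r in recognise(t,c)[:3]])
print(read_state(),grasp_offset)
E
```

```text
side 410.7623962283132 -0.06793568227497958 (array([-0.084, -0.812,  0.942]), array([ 0.475,  0.625, -0.62 ]))
bar_red [(array([267., 164.]), 0.6)]
bar_black [(array([268., 162.]), 0.72)]
bar_mid [(array([267., 165.]), 0.48)]
fin_mid [(array([292., 233.]), 0.87), (array([153., 222.]), 0.86), (array([365., 306.]), 0.63)]
mould_mid [(array([291., 227.]), 0.82), (array([158., 225.]), 0.81), (array([366., 304.]), 0.58)]
stop_face [(array([263., 216.]), 0.89), (array([321., 208.]), 0.62)]
ram [(array([272., 175.]), 0.79), (array([270., 163.]), 0.33)]
press [(array([261., 222.]), 0.96), (array([292., 229.]), 0.69)]
jar_center [(array([319., 205.]), 0.95)]
dish_center [(array([286., 197.]), 0.66)]
tin_center [(array([206., 200.]), 0.72)]
top 448.45265807234364 -0.04127423851632277 (array([ 0.301, -0.039,  1.472]), array([ 0.165,  0.015, -0.986]))
bar_red [(array([250., 199.]), 0.72)]
bar_black [(array([251., 195.]), 0.71)]
bar_mid [(array([254., 199.]), 0.67)]
fin_mid [(array([289., 202.]), 0.84), (array([185., 314.]), 0.83), (array([394., 207.]), 0.71)]
mould_mid [(array([288., 197.]), 0.8), (array([391., 209.]), 0.8), (array([182., 316.]), 0.73)]
stop_face [(array([256., 211.]), 0.91)]
ram [(array([250., 196.]), 0.56)]
press [(array([260., 210.]), 0.93), (array([253., 195.]), 0.24)]
jar_center [(array([268., 149.]), 0.57)]
dish_center []
tin_center [(array([183., 245.]), 0.9), (array([286., 202.]), 0.66)]
{'clock': 1.2, 'q': array([ 1.175,  0.053,  1.613,  0.   ,  1.476, -0.119]), 'joint_vel': array([-0.001,  0.   , -0.   ,  0.001, -0.   ,  0.002]), 'joint_efforts': array([  0.002, -39.368, -37.046,  -0.   ,   0.   ,   0.   ]), 'position': array([0.171, 0.601, 0.231]), 'tcp_rot': array([[-0.962,  0.273, -0.   ],
       [ 0.273,  0.962, -0.   ],
       [ 0.   , -0.   , -1.   ]]), 'force': array([-0.906,  1.021,  0.143]), 'ft_torque': array([ 0.019, -0.01 ,  0.016]), 'finger_gap': 0.08542888782290556} 0.0187
```

View pics/side0.png

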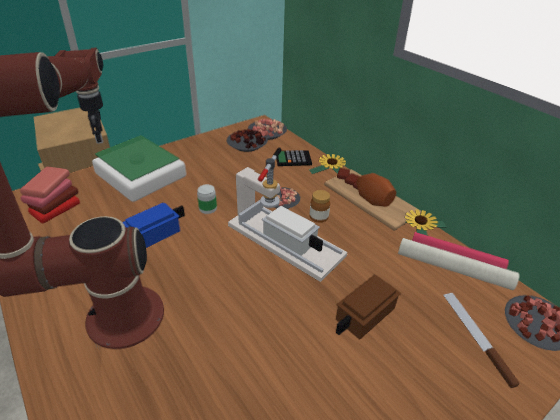

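View pics/top0.png

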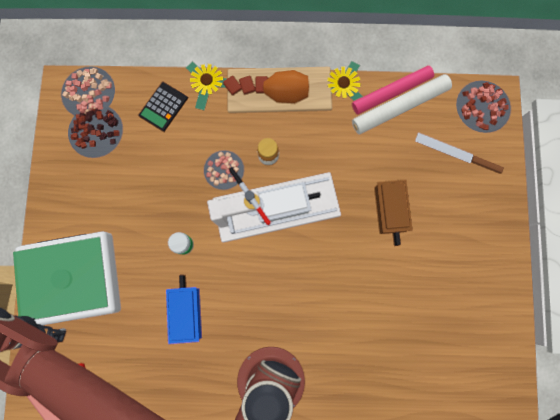

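```bash
python3 - <<'E'
import cv2
a=cv2.imread('pics/side0.png')[120:290,180:380]; cv2.imwrite('pics/side0z.png',cv2.resize(a,None,fx=3.5,fy=3.5,interpolation=cv2.INTER_CUBIC))
a=cv2.imread('pics/top0.png')[130:270,190:350]; cv2.imwrite('pics/top0z.png',cv2.resize(a,None,fx=4,fy=4,interpolation=cv2.INTER_CUBIC))
E
```

```text
(no output)
```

View pics/side0z.png

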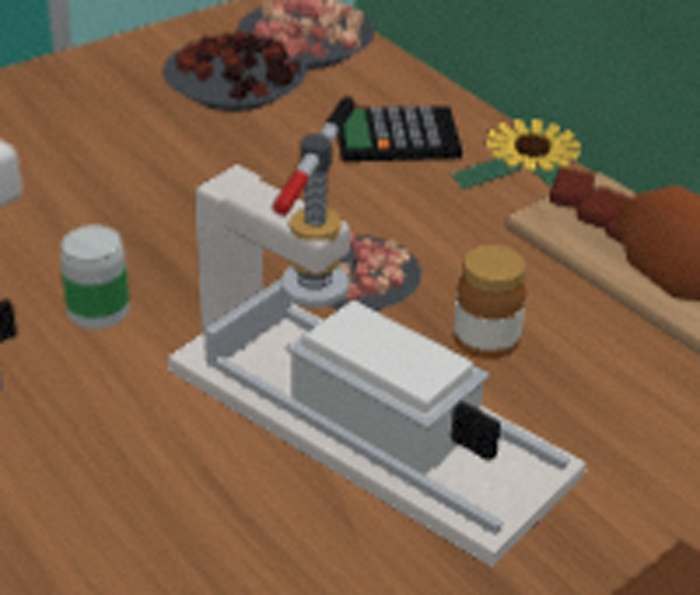

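View pics/top0z.png

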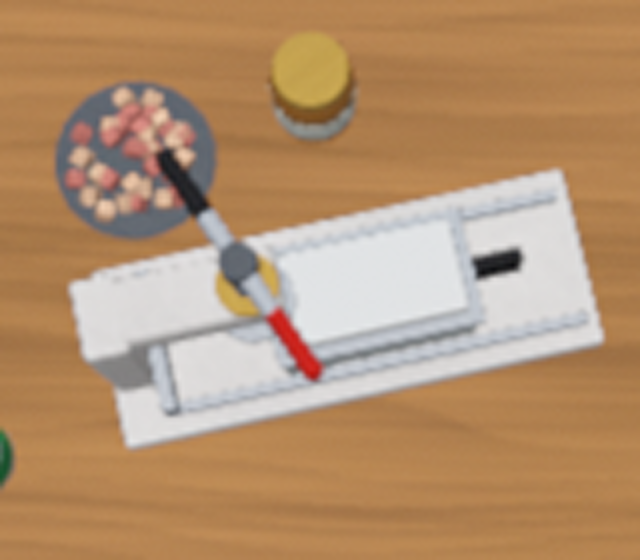

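```bash
cat > fit.py <<'E'
from h import *
np.set_printoptions(precision=4,suppress=True)
z=lambda x,y:(190+x/4-.375,130+y/4-.375)
s=lambda x,y:(180+x/3.5-.36,120+y/3.5-.36)
# bed corners top: (-270,-75) up-right ; (-270,+75) low-right ; (130,75) low-left
A=[("top",z(560,170),(-.27,-.075,.02)),("top",z(603,340),(-.27,.075,.02)),("top",z(127,447),(.13,.075,.0)),
("side",s(583,465),(-.27,-.075,.02)),("side",s(492,548),(-.27,.075,.02)),("side",s(170,363),(.13,.075,.02))]
A[2]=("top",z(127,444),(.13,.075,.01))
for c,uv,m in A: print(c,atz(c,uv,m[2]))
from scipy.optimize import least_squares
def w(p,m):
    c,si=np.cos(p[2]),np.sin(p[2]); return np.array([p[0]+c*m[0]-si*m[1],p[1]+si*m[0]+c*m[1],m[2]])
f=lambda p:np.concatenate([proj(c,w(p,m))-uv for c,uv,m in A])
r=least_squares(f,[.5,.1,1.7]); p=r.x; print(p,r.fun)
# bar ends
red,d1=tri(("top",z(313,370)),("side",s(283,205))); blk,d2=tri(("top",z(168,160)),("side",s(346,103)))
print(red,d1,blk,d2,np.linalg.norm(red-blk))
ct=atz("top",z(240,262),.28);print("hub",ct,(red+blk)/2)
fe=atz("top",z(521,258),.078+.0); fs=atz("top",z(474,268),.078)
def inv(P): 
    d=P[:2]-p[:2];c,si=np.cos(p[2]),np.sin(p[2]);return np.array([c*d[0]+si*d[1],-si*d[0]+c*d[1]])
print("fin end press",inv(fe),fe,inv(fs)); 
ff,d=tri(("top",z(521,258)),("side",s(490,432)));print("tri fin",ff,inv(ff),d)
for n,u,h in(("top",z(464,208),.09),("top",z(478,318),.09)): print("mould corner",inv(atz(n,u,h)))
d=inv(red)-inv(blk); print("tee", np.arctan2(d[0],d[1]), inv(red),inv(blk))
for k,P in dict(stop=(.08,0,.042),hub=(0,0,.28),screw=(0,0,.127)).items():print(k,w(p,P),proj("top",w(p,P)),proj("side",w(p,P)))
E
python3 fit.py
```

```text
top [ 0.6755 -0.1783  0.02  ]
top [ 0.5332 -0.215   0.02  ]
top [0.4384 0.1725 0.01  ]
side [ 0.6693 -0.1812  0.02  ]
side [ 0.5333 -0.2115  0.02  ]
side [0.4308 0.1591 0.02  ]
[0.5392 0.0645 1.8127] [ 0.4026 -0.3263  0.1634  0.663  -0.1213  0.9676  1.3275 -1.1915  0.3057
  1.1546 -0.9039 -2.5499]
[0.4669 0.0108 0.2768] 0.0008130191763911817 [0.6085 0.1154 0.2783] 0.0012554144343365486 0.17596141665669301
hub [0.5387 0.0627 0.28  ] [0.5377 0.0631 0.2776]
fin end press [-0.2128  0.0022] [ 0.588  -0.1426  0.078 ] [-0.1746  0.0021]
tri fin [ 0.5869 -0.1417  0.0752] [-0.2116  0.0031] 0.003979373551766543
mould corner [-0.1765 -0.0445]
mould corner [-0.1677  0.0437]
tee -0.39434251305301365 [-0.0349  0.083 ] [ 0.0327 -0.0795]
stop [0.52   0.1422 0.042 ] [230.5608 214.7457] [252.3059 211.8481]
hub [0.5392 0.0645 0.28  ] [248.9708 194.943 ] [270.1341 161.8261]
screw [0.5392 0.0645 0.127 ] [252.936  204.8874] [269.6867 201.7273]
```

```bash
python3 - <<'E'
from h import *
P=np.array([0.171,0.601,0.231])
for h in np.arange(0,.45,.05): print(round(h,2),proj("side",P+[0,0,h]).round(),proj("top",P+[0,0,h]).round())
import cv2
a=cv2.imread('pics/side0.png')[20:340,0:180]; cv2.imwrite('pics/side0a.png',cv2.resize(a,None,fx=1.8,fy=1.8))
E
```

```text
0.0 [100. 139.] [ 50. 326.]
0.05 [ 97. 126.] [ 40. 327.]
0.1 [ 93. 113.] [ 30. 329.]
0.15 [ 90. 100.] [ 18. 331.]
0.2 [86. 85.] [  6. 333.]
0.25 [82. 71.] [ -8. 335.]
0.3 [78. 55.] [-23. 338.]
0.35 [74. 39.] [-40. 341.]
0.4 [70. 23.] [-59. 344.]
```

View pics/side0a.png

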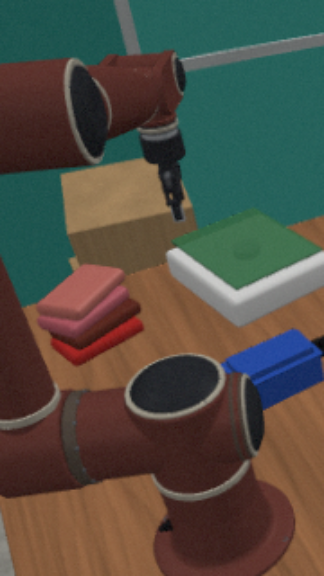

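send_rows --rows '[[[0,0,-32],[0,0,0.15]],[[0,0,-32],[0,0,0.15]],[[0,0,-32],[0,0,0.15]],[[0,0,-32],[0,0,0.15]],[[0,0,-32],[0,0,0.15]],[[0,0,-32],[0,0,0.15]],[[0,0,-32],[0,0,0.15]],[[-45,12,0],[0,0,0]],[[-45,12,0],[0,0,0]],[[-45,12,0],[0,0,0]],[[-45,12,0],[0,0,0]],[[-45,12,0],[0,0,0]],[[-45,12,0],[0,0,0]],[[-45,12,0],[0,0,0]],[[-45,12,0],[0,0,0]],[[-45,12,0],[0,0,0]],[[-45,12,0],[0,0,0]]]' --gripper 1

```text
clock: 2.9
position: [0.3963, 0.1918, 0.4556]
tcp_rot: [[-0.242, 0.97, 0.001], [0.97, 0.242, 0.0], [0.0, 0.001, -1.0]]
force: [1.0, -0.2, -0.2]
finger_gap: 0.0005
```

```bash
cat >> h.py <<'E'
PR=np.array([.539,.064,1.8127])
def st(): 
    np.set_printoptions(precision=3,suppress=True)
    s=read_state(); R=s['tcp_rot']; d=s['position'][:2]-PR[:2]; c,si=np.cos(PR[2]),np.sin(PR[2])
    U=np.array([[c,si,0],[-si,c,0],[0,0,1]])
    print("t",s['clock'],"pos",s['position'],"press",U[:2,:2]@d,"gap",s['finger_gap'],"\nR in press\n",U@R,"\nFpress",U@s['force'],"T",s['ft_torque'],"q",s['q']); return s
E
python3 -c "from h import *;st()"
```

```text
t 2.9 pos [0.396 0.192 0.456] press [0.158 0.108] gap 0.0004836053117971994 
R in press
 [[ 1.     0.002  0.   ]
 [ 0.002 -1.    -0.001]
 [ 0.     0.001 -1.   ]] 
Fpress [-0.452 -0.876 -0.154] T [-0.016  0.028 -0.011] q [ 0.281 -0.421  1.66   0.     1.901  0.037]
```

send_rows --rows '[[[-48,12,0],[0,0,0]],[[-48,12,0],[0,0,0]],[[-48,12,0],[0,0,0]],[[-48,12,0],[0,0,0]],[[-48,12,0],[0,0,0]],[[-48,12,0],[0,0,0]],[[-48,12,0],[0,0,0]],[[-48,12,0],[0,0,0]],[[-46,10,0],[0,0,0]],[[0,0,0],[0,0.147,0]],[[0,0,0],[0,0.147,0]],[[0,0,0],[0,0.146,0]],[[-18.7,0,39.8],[0,0,0]],[[-18.7,0,39.8],[0,0,0]],[[-18.7,0,39.8],[0,0,0]],[[-18.7,0,39.8],[0,0,0]],[[-18.7,0,39.8],[0,0,0]],[[-18.7,0,39.8],[0,0,0]],[[-18.7,0,39.8],[0,0,0]],[[0,0,0],[0,0,0]]]'

```text
clock: 4.9
position: [0.5985, -0.1956, 0.1397]
tcp_rot: [[-0.213, 0.97, -0.114], [0.875, 0.242, 0.42], [0.435, -0.01, -0.901]]
force: [-0.7, 1.3, 0.2]
finger_gap: -0.0
```

```bash
cat > v.py <<'E'
import sys
from h import *
n=sys.argv[1]; s=st(); print("tcp px",proj("top",s['position']),proj("side",s['position']))
a=snap("top","t%s_full.png"%n)[120:280,190:350]; b=snap("side","s%s_full.png"%n)[120:290,190:370]
a=cv2.resize(a,(400,400),interpolation=cv2.INTER_CUBIC); b=cv2.resize(b,(400,378),interpolation=cv2.INTER_CUBIC)
b=np.vstack([b,np.zeros((22,400,3),np.uint8)])
cv2.imwrite("pics/v%s.png"%n,np.hstack([a,b])[:,:,::-1])
E
python3 v.py 1
```

```text
t 4.9 pos [ 0.599 -0.196  0.14 ] press [-0.266  0.004] gap -2.4762368118380872e-05 
R in press
 [[ 0.901  0.002  0.435]
 [-0.003 -1.     0.01 ]
 [ 0.435 -0.01  -0.901]] 
Fpress [1.445 0.355 0.238] T [-0.196  0.022  0.011] q [-0.566  0.324  1.51   0.298  1.647 -0.836]
tcp px [338.942 187.127] [337.108 235.613]
```

View pics/v1.png

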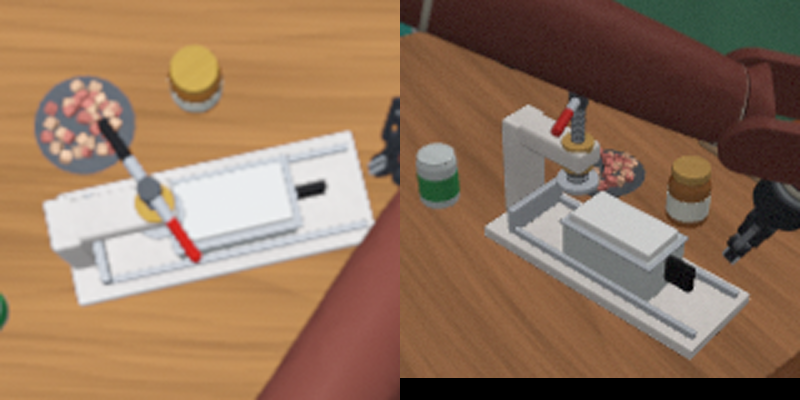

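send_rows --rows '[[[-19.6,0,40.5],[0,0,0]],[[-19.6,0,40.5],[0,0,0]],[[0,2,0],[0,0,0]],[[9,0,4.3],[0,0,0]],[[9,0,4.3],[0,0,0]],[[9,0,4.3],[0,0,0]],[[9,0,4.3],[0,0,0]],[[9,0,4.3],[0,0,0]],[[9,0,4.3],[0,0,0]],[[9,0,4.3],[0,0,0]],[[9,0,4.3],[0,0,0]],[[9,0,4.3],[0,0,0]],[[0,0,0],[0,0,0]]]'

```text
clock: 6.3
position: [0.5837, -0.1109, 0.0582]
tcp_rot: [[-0.22, 0.97, -0.101], [0.878, 0.242, 0.412], [0.424, 0.002, -0.906]]
force: [0.8, -1.2, 0.5]
finger_gap: 0.0003
```

```bash
python3 v.py 2
```

```text
t 6.3 pos [ 0.584 -0.111  0.058] press [-0.18  -0.002] gap 0.0003152827287432189 
R in press
 [[ 0.906  0.003  0.424]
 [ 0.003 -1.    -0.001]
 [ 0.424  0.002 -0.906]] 
Fpress [-1.325 -0.458  0.477] T [-0.291 -0.131 -0.045] q [-0.468  0.306  1.679  0.33   1.458 -0.801]
tcp px [309.514 196.41 ] [312.745 241.841]
```

View pics/v2.png

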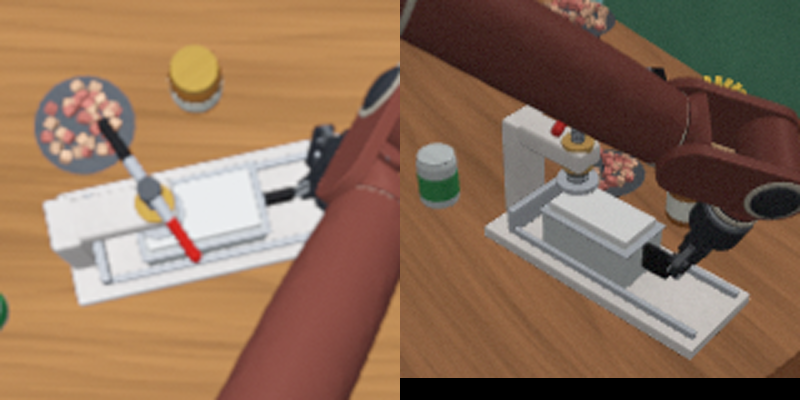

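send_rows --rows '[[[8,0,3.8],[0,0,0]],[[8,0,3.8],[0,0,0]],[[8,0,3.8],[0,0,0]],[[4,0,1.9],[0,0,0]],[[4,0,1.9],[0,0,0]],[[0,0,0],[0,0,0]]]'

```text
clock: 7.0
position: [0.575, -0.0774, 0.0573]
tcp_rot: [[-0.219, 0.97, -0.102], [0.879, 0.241, 0.412], [0.425, 0.001, -0.905]]
force: [1.7, -3.7, 1.9]
finger_gap: -0.0002
```

send_rows --rows '[[[2.7,0,1.3],[0,0,0]],[[2.7,0,1.3],[0,0,0]],[[0,0,0],[0,0,0]]]'

```text
clock: 7.3
position: [0.5737, -0.0719, 0.0573]
tcp_rot: [[-0.219, 0.971, -0.101], [0.879, 0.241, 0.412], [0.424, 0.001, -0.905]]
force: [2.3, -4.8, 2.0]
finger_gap: -0.0
```

send_rows --rows '[[[2.7,0,1.3],[0,0,0]],[[2.7,0,1.3],[0,0,0]],[[0,0,0],[0,0,0]]]'

```text
clock: 7.6
position: [0.5724, -0.0661, 0.0573]
tcp_rot: [[-0.219, 0.971, -0.101], [0.879, 0.241, 0.412], [0.424, 0.001, -0.906]]
force: [1.7, -5.2, 2.6]
finger_gap: 0.0003
```

```bash
python3 -c "from h import *;st()"
```

```text
t 7.6 pos [ 0.572 -0.066  0.057] press [-0.134 -0.001] gap 0.0003431086533347249 
R in press
 [[ 0.906  0.002  0.424]
 [ 0.002 -1.    -0.   ]
 [ 0.424  0.001 -0.906]] 
Fpress [-5.456 -0.364  2.589] T [-0.691 -0.237 -0.008] q [-0.412  0.256  1.743  0.347  1.429 -0.755]
```

Not home yet (only sliding friction); creep on.

send_rows --rows '[[[1.8,0,0.9],[0,0,0]],[[1.8,0,0.9],[0,0,0]],[[0,0,0],[0,0,0]]]'

```text
clock: 7.9
position: [0.5719, -0.0639, 0.0573]
tcp_rot: [[-0.219, 0.971, -0.1], [0.88, 0.241, 0.409], [0.421, 0.001, -0.907]]
force: [1.1, -9.9, 2.0]
finger_gap: 0.0001
```

send_rows --rows '[[[1.8,0,0.9],[0,0,0]],[[1.8,0,0.9],[0,0,0]],[[0,0,0],[0,0,0]]]'

```text
clock: 8.2
position: [0.5719, -0.0637, 0.0575]
tcp_rot: [[-0.22, 0.971, -0.097], [0.884, 0.24, 0.402], [0.413, 0.002, -0.911]]
force: [2.9, -20.3, 2.4]
finger_gap: -0.0003
```

send_rows --rows '[[[1.8,0,0.9],[0,0,0]],[[0,0,0],[0,0,0]]]'

```text
clock: 8.4
position: [0.5719, -0.0636, 0.0575]
tcp_rot: [[-0.22, 0.971, -0.096], [0.886, 0.24, 0.398], [0.409, 0.003, -0.912]]
force: [2.2, -25.6, 3.0]
finger_gap: 0.0003
```

send_rows --rows '[[[-18,0,-8.5],[0,0,0]],[[-36,0,-17],[0,0,0]],[[-36,0,-17],[0,0,0]],[[0,0,0],[0,0,0]]]'

```text
clock: 8.8
position: [0.5939, -0.1556, 0.0562]
tcp_rot: [[-0.215, 0.971, -0.101], [0.879, 0.238, 0.414], [0.426, -0.0, -0.905]]
force: [-1.2, 1.2, 0.5]
finger_gap: 0.0001
```

```bash
python3 v.py 3
```

```text
t 8.8 pos [ 0.594 -0.156  0.056] press [-0.226 -0.001] gap 7.72845228359777e-05 
R in press
 [[ 0.905 -0.002  0.426]
 [-0.002 -1.    -0.001]
 [ 0.426 -0.    -0.905]] 
Fpress [1.454 0.917 0.477] T [-0.19  -0.076 -0.006] q [-0.521  0.363  1.611  0.315  1.486 -0.839]
tcp px [323.435 193.804] [324.364 249.092]
```

View pics/v3.png

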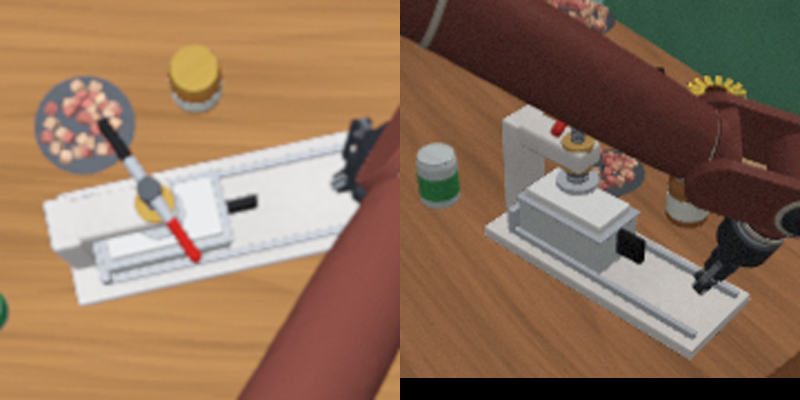

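send_rows --rows '[[[20.4,0,-43.4],[0,0,0]],[[20.4,0,-43.4],[0,0,0]],[[20.4,0,-43.4],[0,0,0]],[[20.4,0,-43.4],[0,0,0]],[[20.4,0,-43.4],[0,0,0]],[[20.4,0,-43.4],[0,0,0]],[[20.4,0,-43.4],[0,0,0]],[[0,0,0],[0,-0.147,0]],[[0,0,0],[0,-0.147,0]],[[0,0,0],[0,-0.146,0]],[[45,0,0],[0,0,0]],[[45,0,0],[0,0,0]],[[45,0,0],[0,0,0]],[[45,0,0],[0,0,0]],[[45,0,0],[0,0,0]],[[0,0,0],[0,0,0]]]' --gripper 0

```text
clock: 10.5
position: [0.5365, 0.0716, 0.3917]
tcp_rot: [[-0.25, 0.968, -0.002], [0.968, 0.25, 0.003], [0.003, -0.001, -1.0]]
force: [1.0, -0.4, 0.2]
finger_gap: 0.0853
```

```bash
python3 -c "from h import *;st()"
```

```text
t 10.5 pos [0.537 0.072 0.392] press [0.008 0.001] gap 0.08525341628249877 
R in press
 [[ 1.     0.011  0.003]
 [ 0.011 -1.     0.001]
 [ 0.003 -0.001 -1.   ]] 
Fpress [-0.654 -0.859  0.168] T [ 0.019 -0.04  -0.035] q [-0.006 -0.19   1.582  0.003  1.752 -0.258]
```

send_rows --rows '[[[0,0,0],[0,0,-0.14]],[[0,0,0],[0,0,-0.14]],[[0,0,0],[0,0,-0.14]],[[0,0,0],[0,0,-0.14]],[[0,0,0],[0,0,-0.14]],[[0,0,0],[0,0,-0.14]],[[0,0,0],[0,0,-0.14]],[[0,0,0],[0,0,-0.14]],[[0,0,0],[0,0,-0.14]],[[0,0,0],[0,0,-0.14]],[[0,0,0],[0,0,-0.14]],[[0,0,0],[0,0,-0.14]],[[0,0,0],[0,0,-0.14]],[[0,0,0],[0,0,-0.14]],[[0,0,0],[0,0,0]]]'

```text
clock: 12.0
position: [0.5383, 0.0664, 0.3912]
tcp_rot: [[-0.806, -0.592, -0.002], [-0.592, 0.806, 0.001], [0.002, 0.002, -1.0]]
force: [-0.5, -0.7, -0.2]
finger_gap: 0.0855
```

```bash
python3 v.py 4; python3 -c "
from h import *
s=read_state();R=s['tcp_rot'];print(R.T@(np.array([.5383,.0635,.272])-s['position'])*1e3, np.arctan2(R[1,1],R[0,1]))"
```

```text
t 12.0 pos [0.538 0.066 0.391] press [0.003 0.   ] gap 0.08546143676525743 
R in press
 [[-0.382  0.924  0.001]
 [ 0.924  0.382  0.002]
 [ 0.002  0.002 -1.   ]] 
Fpress [-0.534  0.685 -0.171] T [-0.014  0.004  0.001] q [-0.015 -0.187  1.58   0.     1.751 -2.219]
tcp px [244.63  186.342] [269.882 128.774]
[  1.68027338  -2.3009479  119.56319877] 2.2017041340895163
```

View pics/v4.png

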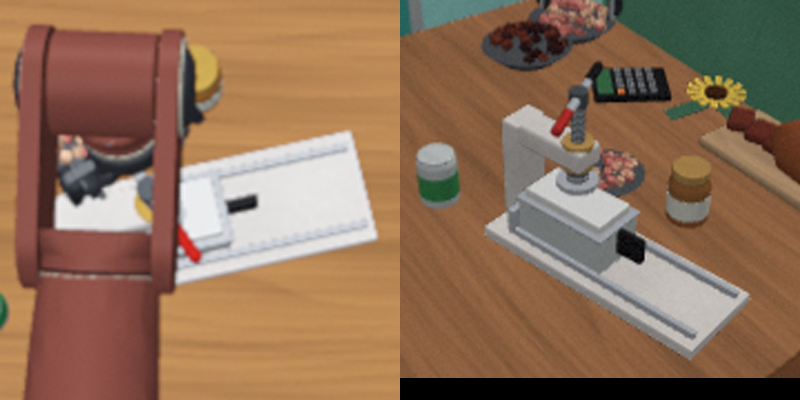

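send_rows --rows '[[[1.7,-2.3,30],[0,0,0]],[[0,0,30],[0,0,0]],[[0,0,25],[0,0,0]],[[0,0,15],[0,0,0]],[[0,0,15],[0,0,0]],[[0,0,11],[0,0,0]],[[0,0,0],[0,0,0]]]'

```text
clock: 12.8
position: [0.5384, 0.0633, 0.2648]
tcp_rot: [[-0.806, -0.591, -0.002], [-0.591, 0.806, 0.0], [0.002, 0.001, -1.0]]
force: [-0.4, 0.3, 0.6]
finger_gap: 0.0852
```

```bash
python3 v.py 5; python3 -c "
import cv2
a=cv2.imread('pics/s5_full.png')[110:230,210:330]; cv2.imwrite('pics/s5z.png',cv2.resize(a,None,fx=5,fy=5,interpolation=cv2.INTER_CUBIC))"
```

```text
t 12.8 pos [0.538 0.063 0.265] press [-0.001  0.001] gap 0.08519638806850403 
R in press
 [[-0.381  0.925  0.001]
 [ 0.925  0.381  0.002]
 [ 0.002  0.001 -1.   ]] 
Fpress [0.42 0.32 0.58] T [-0.036  0.047 -0.014] q [-0.02  -0.163  1.764  0.     1.542 -2.224]
tcp px [249.856 196.327] [270.116 166.3  ]
```

View pics/s5z.png

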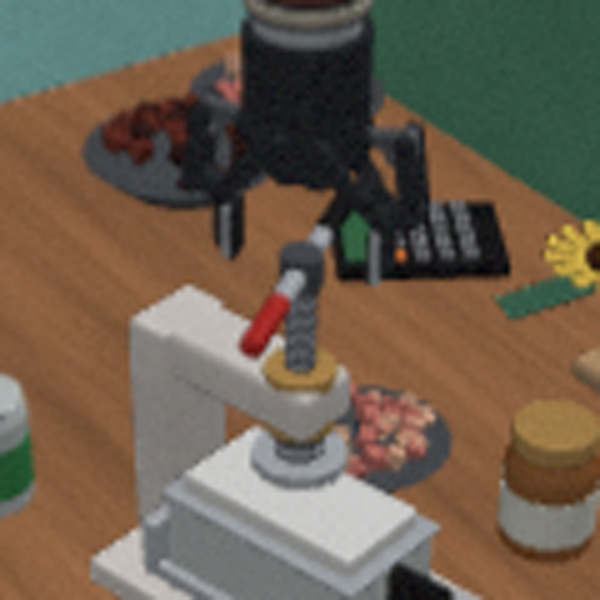

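send_rows --rows '[[[0,0,0],[0,0,0]],[[0,0,0],[0,0,0]],[[0,0,0],[0,0,0]],[[0,0,0],[0,0,0]],[[0,0,0],[0,0,0]],[[0,0,0],[0,0,0]],[[0,0,0],[0,0,0]],[[0,0,0],[0,0,0]],[[0,0,0],[0,0,0]],[[0,0,0],[0,0,0]]]' --gripper 1

```text
clock: 13.9
position: [0.5379, 0.065, 0.2674]
tcp_rot: [[-0.805, -0.593, -0.003], [-0.593, 0.805, 0.004], [-0.0, 0.005, -1.0]]
force: [-5.4, 5.5, 4.5]
finger_gap: 0.0259
```

```bash
python3 v.py 6; python3 -c "
import cv2
a=cv2.imread('pics/s6_full.png')[110:230,210:330]; cv2.imwrite('pics/s6z.png',cv2.resize(a,None,fx=5,fy=5,interpolation=cv2.INTER_CUBIC))"
```

```text
t 13.9 pos [0.538 0.065 0.267] press [0.001 0.001] gap 0.025915679781364907 
R in press
 [[-0.383  0.924  0.005]
 [ 0.924  0.383  0.002]
 [-0.     0.005 -1.   ]] 
Fpress [6.592 3.955 4.47 ] T [0.96  1.064 0.033] q [-0.019 -0.165  1.762  0.004  1.547 -2.224]
tcp px [249.125 196.309] [269.655 165.384]
```

View pics/s6z.png

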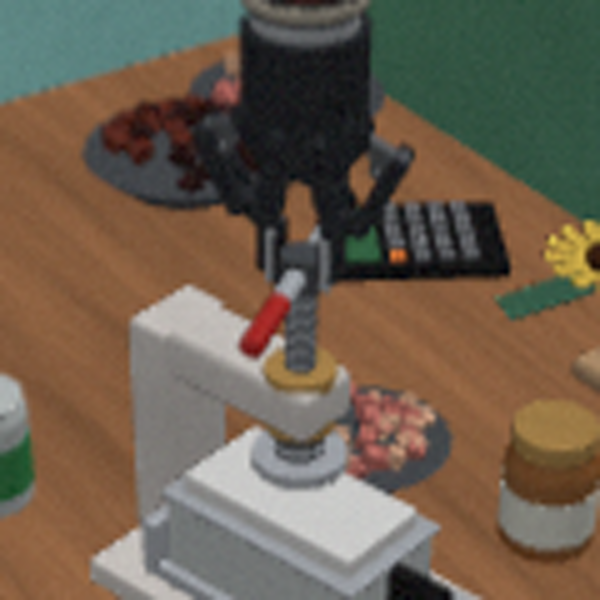

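send_rows --rows '[[[0,1.7,-2],[0,0,0]],[[0,0,0],[0,0,0]],[[0,0,0],[0,0,0]]]'

```text
clock: 14.3
position: [0.5378, 0.0651, 0.2675]
tcp_rot: [[-0.806, -0.592, -0.001], [-0.592, 0.806, 0.001], [0.0, 0.002, -1.0]]
force: [2.2, 3.1, -5.3]
finger_gap: 0.0262
```

```bash
python3 -c "from h import *;st()"
```

```text
t 14.3 pos [0.538 0.065 0.267] press [0.001 0.001] gap 0.02617972890572716 
R in press
 [[-0.382  0.924  0.001]
 [ 0.924  0.382  0.001]
 [ 0.     0.002 -1.   ]] 
Fpress [ 2.44  -2.894 -5.291] T [ 0.64  -0.174  0.066] q [-0.018 -0.166  1.763  0.001  1.546 -2.222]
```

send_rows --rows '[[[-0.7,0,1],[0,0,0]],[[0,0,0.56],[0,0,0.14]],[[0,0,0.56],[0,0,0.14]],[[0,0,0.56],[0,0,0.14]],[[0,0,0.56],[0,0,0.14]],[[0,0,0.28],[0,0,0.07]]]'

```text
clock: 14.9
position: [0.5377, 0.0656, 0.265]
tcp_rot: [[-1.0, 0.0, -0.002], [0.0, 1.0, 0.001], [0.002, 0.001, -1.0]]
force: [-4.0, 3.8, 0.2]
finger_gap: 0.0257
```

```bash
python3 v.py 7; python3 -c "
import cv2
a=cv2.imread('pics/s7_full.png')[110:230,210:330]; cv2.imwrite('pics/s7z.png',cv2.resize(a,None,fx=5,fy=5,interpolation=cv2.INTER_CUBIC))"
```

```text
t 14.9 pos [0.538 0.066 0.265] press [0.002 0.001] gap 0.02568722711561587 
R in press
 [[ 0.24   0.971  0.002]
 [ 0.971 -0.24   0.002]
 [ 0.002  0.001 -1.   ]] 
Fpress [4.665 2.946 0.211] T [0.822 0.604 0.191] q [-0.017 -0.164  1.765  0.001  1.543 -1.587]
tcp px [248.998 196.547] [269.497 165.998]
```

View pics/s7z.png

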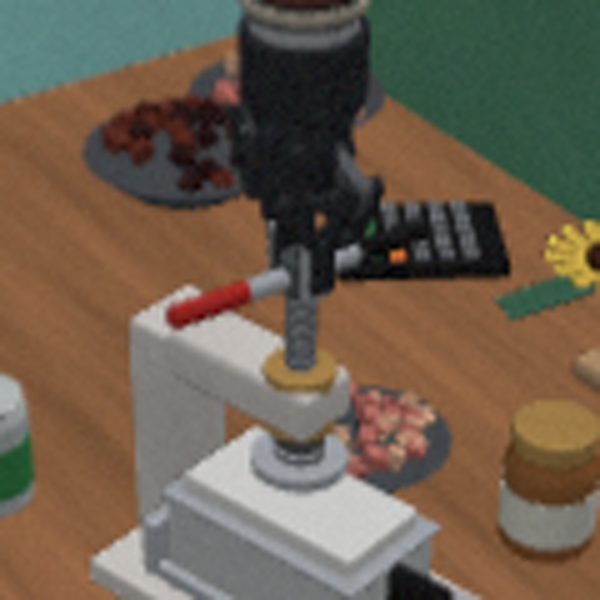

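send_rows --rows '[[[0.8,0.8,0.56],[0,0,0.14]],[[0,0,0.56],[0,0,0.14]],[[0,0,0.56],[0,0,0.14]],[[0,0,0.56],[0,0,0.14]],[[0,0,0.56],[0,0,0.14]],[[0,0,0.56],[0,0,0.14]],[[0,0,0.56],[0,0,0.14]],[[0,0,0.56],[0,0,0.14]],[[0,0,0.56],[0,0,0.14]],[[0,0,0.56],[0,0,0.14]]]'

```text
clock: 16.0
position: [0.5384, 0.0664, 0.2594]
tcp_rot: [[-0.168, 0.986, 0.002], [0.986, 0.168, 0.001], [0.001, 0.002, -1.0]]
force: [1.8, 3.7, -3.1]
finger_gap: 0.0263
```

```bash
python3 -c "from h import *;st()"
```

```text
t 16.0 pos [0.538 0.066 0.259] press [0.002 0.   ] gap 0.02632800890883239 
R in press
 [[ 0.997 -0.073  0.001]
 [-0.073 -0.997 -0.002]
 [ 0.001  0.002 -1.   ]] 
Fpress [ 3.186 -2.648 -3.132] T [ 0.768 -0.494  0.215] q [-0.015 -0.162  1.773  0.001  1.529 -0.184]
```

send_rows --rows '[[[0,0,0.56],[0,0,0.14]],[[0,0,0.56],[0,0,0.14]],[[0,0,0.56],[0,0,0.14]],[[0,0,0.56],[0,0,0.14]],[[0,0,0.56],[0,0,0.14]],[[0,0,0.56],[0,0,0.14]],[[0,0,0.56],[0,0,0.14]],[[0,0,0.56],[0,0,0.14]],[[0,0,0.56],[0,0,0.14]],[[0,0,0.56],[0,0,0.14]]]'

```text
clock: 17.0
position: [0.5393, 0.0658, 0.2537]
tcp_rot: [[0.943, 0.333, 0.004], [0.333, -0.943, -0.0], [0.004, 0.002, -1.0]]
force: [4.7, 2.6, -4.3]
finger_gap: 0.0259
```

```bash
python3 -c "from h import *;st()"
```

```text
t 17.0 pos [0.539 0.066 0.254] press [ 0.002 -0.001] gap 0.025892275674512206 
R in press
 [[ 0.097 -0.995 -0.001]
 [-0.995 -0.097 -0.004]
 [ 0.004  0.002 -1.   ]] 
Fpress [ 1.435 -5.163 -4.286] T [ 0.186 -0.99   0.194] q [-0.016 -0.159  1.779 -0.     1.517  1.216]
```

send_rows --rows '[[[0,0,0.5],[0,0,0.14]],[[0,0,0.5],[0,0,0.14]],[[0,0,0.5],[0,0,0.14]]]'

```text
clock: 17.3
position: [0.5393, 0.0654, 0.2521]
tcp_rot: [[0.997, -0.081, 0.004], [-0.081, -0.997, -0.001], [0.004, 0.001, -1.0]]
force: [7.4, 1.8, -6.0]
finger_gap: 0.0259
```

```bash
python3 -c "from h import *;st()"|grep -v "\[\["
```

```text
t 17.3 pos [0.539 0.065 0.252] press [ 0.001 -0.001] gap 0.02590420036237441 
R in press
 [-0.948  0.317 -0.004]
 [ 0.004  0.001 -1.   ]] 
Fpress [ 0.002 -7.653 -6.039] T [ 0.058 -0.99   0.189] q [-0.016 -0.158  1.781 -0.001  1.514  1.636]
```

send_rows --rows '[[[0,0,0.5],[0,0,0.14]],[[0,0,0.5],[0,0,0.14]],[[0,0,0.5],[0,0,0.14]]]'

```text
clock: 17.6
position: [0.5392, 0.0651, 0.2504]
tcp_rot: [[0.877, -0.48, 0.004], [-0.48, -0.877, -0.002], [0.004, -0.0, -1.0]]
force: [6.5, 0.8, -6.1]
finger_gap: 0.0262
```

```bash
python3 -c "from h import *;st()"|grep T
```

```text
Fpress [-0.747 -6.538 -6.137] T [-0.143 -0.848  0.186] q [-0.016 -0.157  1.783 -0.002  1.512  2.056]
```

send_rows --rows '[[[0,0,0.56],[0,0,0.14]],[[0,0,0.56],[0,0,0.14]],[[0,0,0.56],[0,0,0.14]]]'

```text
clock: 17.9
position: [0.5389, 0.0649, 0.2487]
tcp_rot: [[0.605, -0.796, 0.003], [-0.796, -0.605, -0.002], [0.004, -0.001, -1.0]]
force: [6.4, -0.2, -4.4]
finger_gap: 0.0263
```

```bash
python3 -c "from h import *;st()"|grep T
```

```text
Fpress [-1.689 -6.156 -4.43 ] T [-0.2   -0.586  0.192] q [-0.016 -0.156  1.785 -0.002  1.51   2.476]
```

send_rows --rows '[[[0,0,0.56],[0,0,0.14]],[[0,0,0.56],[0,0,0.14]],[[0,0,0.56],[0,0,0.14]]]'

```text
clock: 18.2
position: [0.5386, 0.0647, 0.247]
tcp_rot: [[0.228, -0.974, 0.002], [-0.974, -0.228, -0.002], [0.003, -0.001, -1.0]]
force: [4.1, -1.6, -3.8]
finger_gap: 0.0262
```

```bash
python3 v.py 8
```

```text
t 18.2 pos [0.539 0.065 0.247] press [0.001 0.   ] gap 0.02621723386726572 
R in press
 [[-1.     0.012 -0.003]
 [ 0.012  1.    -0.001]
 [ 0.003 -0.001 -1.   ]] 
Fpress [-2.539 -3.571 -3.787] T [-0.177 -0.403  0.129] q [-0.016 -0.155  1.787 -0.002  1.508  2.896]
tcp px [249.826 197.48 ] [269.85  170.938]
```

View pics/v8.png

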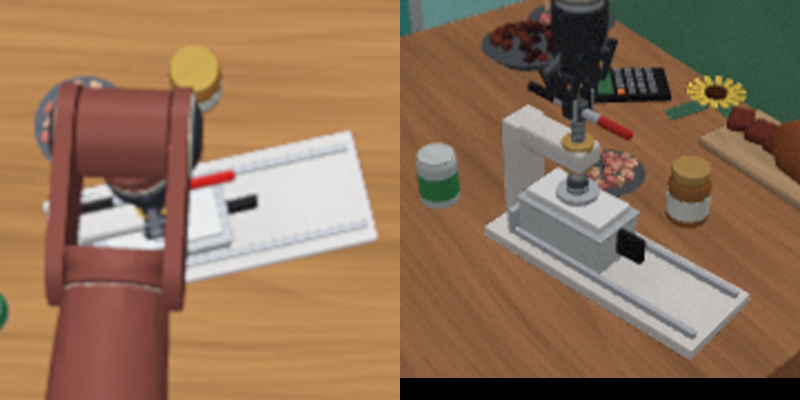

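send_rows --rows '[[[0,0,0],[0,0,0]],[[0,0,0],[0,0,0]],[[0,0,0],[0,0,0]],[[0,0,0],[0,0,0]],[[0,0,0],[0,0,0]],[[0,0,0],[0,0,0]],[[0,0,-25],[0,0,0]],[[0,0,-25],[0,0,0]],[[0,0,0],[0,0,-0.145]],[[0,0,0],[0,0,-0.145]],[[0,0,0],[0,0,-0.145]],[[0,0,0],[0,0,-0.145]],[[0,0,0],[0,0,-0.145]],[[0,0,0],[0,0,-0.145]],[[0,0,0],[0,0,-0.145]],[[0,0,0],[0,0,-0.145]],[[0,0,0],[0,0,-0.145]],[[0,0,0],[0,0,-0.145]],[[0,0,0],[0,0,-0.145]],[[0,0,0],[0,0,-0.145]]]' --gripper 0

```text
clock: 20.3
position: [0.5377, 0.0658, 0.2972]
tcp_rot: [[0.917, 0.4, -0.0], [0.4, -0.917, -0.0], [-0.0, 0.0, -1.0]]
force: [-0.1, 0.2, -0.8]
finger_gap: 0.0853
```

send_rows --rows '[[[0,0,0],[0,0,-0.145]],[[0,0,0],[0,0,-0.145]],[[0,0,0],[0,0,-0.145]],[[0,0,0],[0,0,-0.145]],[[0,0,0],[0,0,-0.145]],[[0,0,0],[0,0,-0.145]],[[0,0,0],[0,0,-0.145]],[[0,0,0],[0,0,-0.145]],[[0,0,0],[0,0,-0.145]],[[0,0,0],[0,0,-0.097]],[[0,0,0],[0,0,0]],[[0,0,0],[0,0,0]]]'

```text
clock: 21.5
position: [0.5377, 0.0658, 0.2973]
tcp_rot: [[-0.232, 0.973, -0.0], [0.973, 0.232, -0.0], [0.0, -0.0, -1.0]]
force: [0.1, 0.7, 0.7]
finger_gap: 0.0856
```

```bash
python3 v.py 9; python3 -c "
from h import *
s=read_state();R=s['tcp_rot'];print(R.T@(np.array([.5385,.0655,.247])-s['position'])*1e3, np.arctan2(R[1,1],R[0,1]))"
```

```text
t 21.5 pos [0.538 0.066 0.297] press [0.002 0.001] gap 0.08563535314111978 
R in press
 [[ 1.    -0.008  0.   ]
 [-0.008 -1.     0.   ]
 [ 0.    -0.    -1.   ]] 
Fpress [ 0.614 -0.276  0.735] T [-0.022  0.05  -0.028] q [-0.016 -0.178  1.724 -0.     1.595 -0.25 ]
tcp px [247.959 194.186] [269.551 156.907]
[-0.46638909  0.7014608  50.2446406 ] 0.23463781889887544
```

View pics/v9.png

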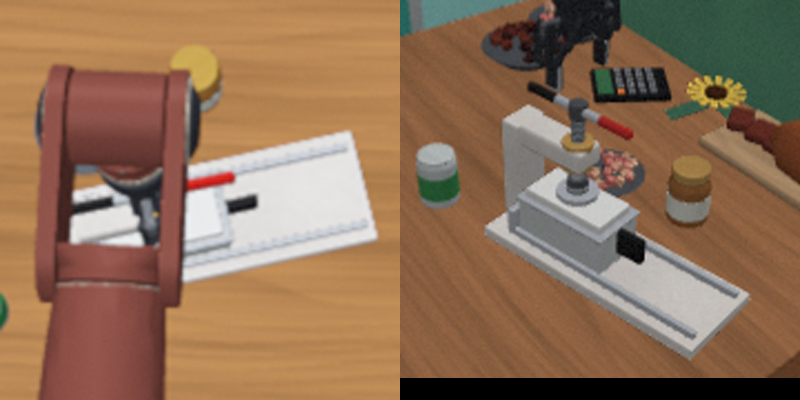

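send_rows --rows '[[[-0.4,0.7,20],[0,0,0]],[[0,0,20],[0,0,0]],[[0,0,9],[0,0,0]]]'

```text
clock: 21.9
position: [0.5376, 0.0656, 0.246]
tcp_rot: [[-0.233, 0.972, -0.003], [0.972, 0.233, 0.0], [0.001, -0.003, -1.0]]
force: [-0.4, -0.1, 0.4]
finger_gap: 0.0855
```

send_rows --rows '[[[0,0,0],[0,0,0]],[[0,0,0],[0,0,0]],[[0,0,0],[0,0,0]],[[0,0,0],[0,0,0]],[[0,0,0],[0,0,0]],[[0,0,0],[0,0,0]],[[0,0,0],[0,0,0]],[[0,0,0],[0,0,0]],[[0,0,0],[0,0,0]]]' --gripper 1

```text
clock: 22.8
position: [0.5386, 0.0655, 0.2499]
tcp_rot: [[-0.234, 0.972, 0.001], [0.972, 0.234, -0.0], [-0.001, 0.001, -1.0]]
force: [-3.7, -0.1, 5.7]
finger_gap: 0.0259
```

```bash
python3 -c "from h import *;st()"
```

```text
t 22.8 pos [0.539 0.065 0.25 ] press [0.002 0.   ] gap 0.02588471785373239 
R in press
 [[ 1.    -0.006 -0.001]
 [-0.006 -1.    -0.001]
 [-0.001  0.001 -1.   ]] 
Fpress [0.818 3.643 5.67 ] T [-0.165  0.711 -0.006] q [-0.016 -0.156  1.783 -0.     1.514 -0.252]
```

send_rows --rows '[[[0,-0.8,-1.5],[0,0,0]],[[0,0,0.56],[0,0,0.14]],[[0,0,0.56],[0,0,0.14]],[[0,0,0.56],[0,0,0.14]]]'

```text
clock: 23.2
position: [0.5384, 0.0655, 0.2483]
tcp_rot: [[0.188, 0.982, 0.002], [0.982, -0.188, 0.0], [0.001, 0.002, -1.0]]
force: [2.4, 0.6, 1.6]
finger_gap: 0.0261
```

```bash
python3 -c "from h import *;st()"|grep T
```

```text
Fpress [ 0.028 -2.497  1.604] T [ 0.012 -0.273  0.157] q [-0.016 -0.157  1.786  0.     1.51   0.173]
```

send_rows --rows '[[[0,0,0.56],[0,0,0.14]],[[0,0,0.56],[0,0,0.14]],[[0,0,0.56],[0,0,0.14]]]'

```text
clock: 23.5
position: [0.5384, 0.0655, 0.2466]
tcp_rot: [[0.572, 0.82, 0.002], [0.82, -0.572, 0.0], [0.001, 0.002, -1.0]]
force: [0.8, 0.2, 0.6]
finger_gap: 0.0256
```

```bash
python3 -c "from h import *;st()"|grep T
```

```text
Fpress [ 0.015 -0.857  0.564] T [ 0.037 -0.241  0.159] q [-0.016 -0.156  1.788  0.     1.507  0.593]
```

send_rows --rows '[[[0,0,0.56],[0,0,0.14]],[[0,0,0.56],[0,0,0.14]]]'

```text
clock: 23.7
position: [0.5384, 0.0655, 0.2455]
tcp_rot: [[0.777, 0.63, 0.002], [0.63, -0.777, 0.0], [0.002, 0.001, -1.0]]
force: [2.0, -0.2, 0.5]
finger_gap: 0.0261
```

```bash
python3 -c "from h import *;st()"|grep T
```

```text
Fpress [-0.658 -1.911  0.497] T [ 0.031 -0.198  0.243] q [-0.016 -0.155  1.79   0.     1.505  0.873]
```

send_rows --rows '[[[0,0,0.4],[0,0,0.1]],[[0,0,0.4],[0,0,0.1]]]'

```text
clock: 23.9
position: [0.5384, 0.0655, 0.2448]
tcp_rot: [[0.885, 0.465, 0.002], [0.465, -0.885, 0.0], [0.002, 0.001, -1.0]]
force: [0.8, 0.2, 0.1]
finger_gap: 0.0255
```

```bash
python3 -c "from h import *;st()"|grep T
```

```text
Fpress [-0.034 -0.843  0.063] T [ 0.04  -0.163  0.352] q [-0.016 -0.155  1.791  0.     1.504  1.071]
```

send_rows --rows '[[[0,0,0.4],[0,0,0.1]],[[0,0,0.4],[0,0,0.1]]]'

```text
clock: 24.1
position: [0.5384, 0.0656, 0.244]
tcp_rot: [[0.96, 0.28, 0.002], [0.28, -0.96, 0.0], [0.002, 0.0, -1.0]]
force: [1.6, 0.2, 1.5]
finger_gap: 0.0257
```

```bash
python3 -c "from h import *;st()"|grep T
```

```text
Fpress [-0.245 -1.624  1.483] T [ 0.036 -0.136  0.464] q [-0.016 -0.154  1.791  0.     1.503  1.271]
```

send_rows --rows '[[[0,0,0],[0,0,0]],[[0,0,0],[0,0,0]]]'

```text
clock: 24.3
position: [0.5383, 0.0655, 0.244]
tcp_rot: [[0.959, 0.285, 0.002], [0.285, -0.959, 0.0], [0.002, 0.0, -1.0]]
force: [2.4, 0.5, 0.5]
finger_gap: 0.0261
```

```bash
python3 v.py 10|grep T; python3 -c "from h import *;st()"|grep T; python3 -c "
import cv2
a=cv2.imread('pics/s10_full.png')[110:230,210:330]; cv2.imwrite('pics/s10z.png',cv2.resize(a,None,fx=5,fy=5,interpolation=cv2.INTER_CUBIC))"
```

```text
Fpress [-0.052 -2.488  0.494] T [ 0.132 -0.447  0.106] q [-0.016 -0.154  1.791  0.     1.503  1.266]
Fpress [ 0.912 -3.174  0.357] T [ 0.239 -0.556  0.126] q [-0.016 -0.154  1.791  0.     1.503  1.266]
```

View pics/s10z.png

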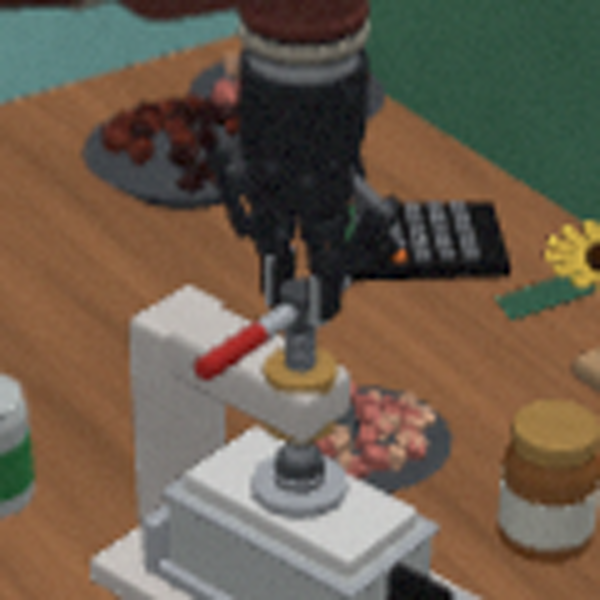

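send_rows --rows '[[[0,0,-0.2],[0,0,-0.05]],[[0,0,-0.2],[0,0,-0.05]]]'

```text
clock: 24.6
position: [0.5383, 0.0655, 0.2444]
tcp_rot: [[0.925, 0.38, 0.002], [0.38, -0.925, 0.001], [0.002, 0.0, -1.0]]
force: [4.0, 0.5, 0.7]
finger_gap: 0.0256
```

```bash
python3 -c "from h import *;st()"|grep T
```

```text
Fpress [-0.45  -4.042  0.709] T [ 0.227 -0.56  -0.056] q [-0.016 -0.155  1.791  0.001  1.503  1.165]
```

send_rows --rows '[[[0,0,-0.2],[0,0,-0.05]]]'

```text
clock: 24.7
position: [0.5383, 0.0655, 0.2445]
tcp_rot: [[0.905, 0.426, 0.002], [0.426, -0.905, 0.001], [0.002, 0.0, -1.0]]
force: [3.6, 0.2, -0.1]
finger_gap: 0.0257
```

```bash
python3 -c "from h import *;st()"|grep T
```

```text
Fpress [-0.669 -3.524 -0.125] T [ 0.168 -0.499 -0.04 ] q [-0.016 -0.155  1.791  0.001  1.504  1.115]
```

send_rows --rows '[[[0,0,0.2],[0,0,0.05]]]'

```text
clock: 24.8
position: [0.5383, 0.0655, 0.2444]
tcp_rot: [[0.926, 0.379, 0.002], [0.379, -0.926, 0.0], [0.002, 0.0, -1.0]]
force: [3.9, 0.9, 0.4]
finger_gap: 0.0257
```

```bash
python3 -c "from h import *;st()"|grep T
```

```text
Fpress [-0.025 -3.994  0.437] T [ 0.194 -0.472  0.413] q [-0.016 -0.155  1.791  0.     1.503  1.166]
```

send_rows --rows '[[[0,0,0.2],[0,0,0.05]]]'

```text
clock: 24.9
position: [0.5383, 0.0655, 0.2442]
tcp_rot: [[0.944, 0.33, 0.002], [0.33, -0.944, 0.0], [0.002, 0.0, -1.0]]
force: [4.4, 0.6, 0.5]
finger_gap: 0.0258
```

```bash
python3 -c "from h import *;st()"|grep T
```

```text
Fpress [-0.499 -4.422  0.513] T [ 0.179 -0.517  0.396] q [-0.016 -0.155  1.791  0.     1.503  1.218]
```

send_rows --rows '[[[0,0,0],[0,0,0]],[[0,0,0],[0,0,0]],[[0,0,0],[0,0,0]],[[0,0,0],[0,0,0]],[[0,0,0],[0,0,0]],[[0,0,0],[0,0,0]],[[0,0,-20],[0,0,0]],[[0,0,-30],[0,0,0]],[[0,0,-40],[0,0,0]],[[0,0,-40],[0,0,0]],[[0,0,0],[0,0,0]]]' --gripper 0

```text
clock: 26.0
position: [0.5397, 0.0654, 0.3819]
tcp_rot: [[0.944, 0.331, 0.012], [0.331, -0.944, -0.0], [0.012, 0.004, -1.0]]
force: [-0.0, -0.2, 1.0]
finger_gap: 0.0853
```

```bash
python3 v.py 11|grep T; python3 -c "
import cv2
a=cv2.imread('pics/s11_full.png')[110:230,210:330]; cv2.imwrite('pics/s11z.png',cv2.resize(a,None,fx=5,fy=5,interpolation=cv2.INTER_CUBIC))"
```

```text
Fpress [-0.173  0.089  0.968] T [-0.005  0.001 -0.022] q [-0.016 -0.194  1.601 -0.     1.722  1.217]
```

View pics/s11z.png

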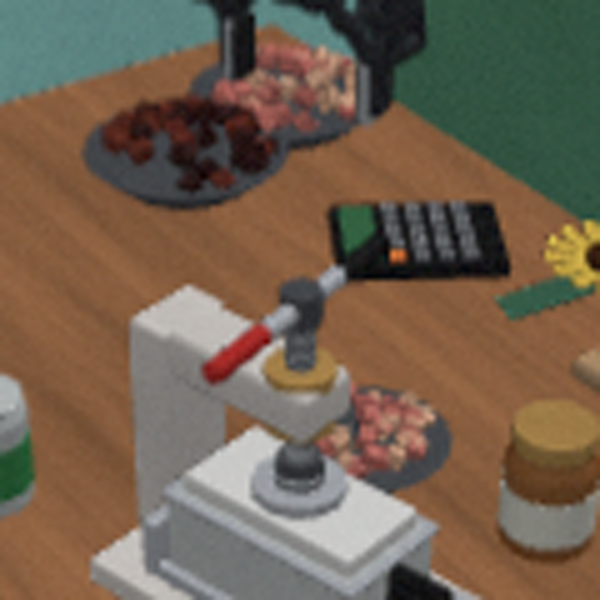

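View pics/v11.png

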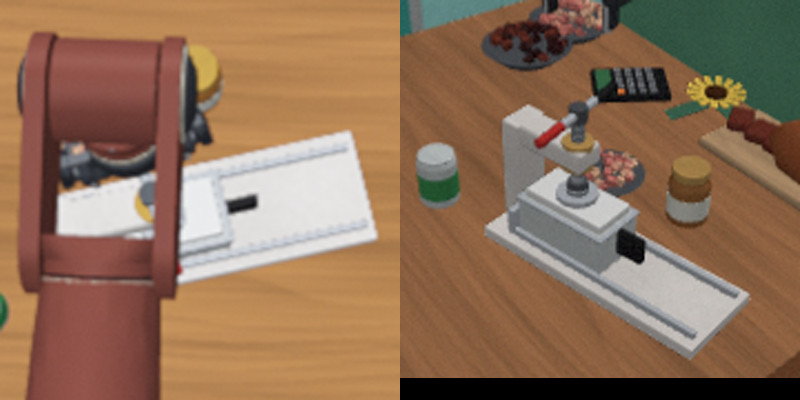

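send_rows --rows '[[[0,0,0],[0,0,0]],[[0,0,0],[0,0,0]],[[0,0,0],[0,0,0]],[[0,0,0],[0,0,0]],[[0,0,0],[0,0,0]],[[0,0,0],[0,0,0]],[[0,0,0],[0,0,0]],[[0,0,0],[0,0,0]]]'

```text
clock: 26.9
position: [0.5377, 0.0654, 0.374]
tcp_rot: [[0.944, 0.33, 0.0], [0.33, -0.944, -0.0], [0.0, 0.0, -1.0]]
force: [1.0, 1.1, -0.3]
finger_gap: 0.0855
```

```bash
python3 - <<'E'
from h import *
b=snap("side","s12_full.png")[:,:,::-1].astype(int)
for n in("s10_full","s11_full","s12_full"):
    a=cv2.imread("pics/%s.png"%n).astype(int)[160:200,245:275]
    m=(a[:,:,2]>130)&(a[:,:,1]<80)&(a[:,:,0]<80); y,x=np.nonzero(m); print(n,m.sum(),x.mean()+245,y.mean()+160,x.min()+245,y.max()+160)
E
```

```text
s10_full 43 256.06976744186045 179.04651162790697 250 183
s11_full 44 257.3636363636364 179.3409090909091 251 183
s12_full 45 257.8222222222222 179.7111111111111 251 199
```

```bash
python3 -c "
from plant import *
print(sign_off())"
```

```text
the job is handed in; nothing more can be done
None
```

I slid the mould home and wound the T-handle clockwise until the platen bore on the lid at an estimated 40–50 N. I then handed the job in at about 27 s.

- **Mould:** I pushed it by its fin until the push force rose from about 5 N of sliding friction to about 26 N with no further movement. The camera then showed it against the back stop.
- **Handle:** I gripped it at the hub and turned it about 6.6 rad with one regrip, from about -0.4 to 6.2 rad. The free torque was about 0.19 N m.
- **Clamping, where the checks disagree:** the highest torque I saw was 0.46 N m, about 2.4 times the free torque and above the "firm" range of 1.6 to 2.2. I took that reading 0.05 rad beyond where I finally left the handle.
    - At the final angle the winding torque was about 0.40 N m, about 2.1 times free.
    - Turning it back and forth gave -0.05 and +0.41 N m, which means about 40–45 N.
    - The turn past the point where I first felt it bite suggests only about 30 N.
    - The torque also rose faster than the stated 0.25 N m per rad over the last turn.
- **After release:** the gripper was clear of everything. Over about 1 s the handle stayed where it was, to within picture noise. The jar, dish and tin looked unmoved.

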